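Index the dipper carousel and hang up the last dipper

ROBOT

A 6-joint arm with a two-finger parallel gripper is mounted at the origin on a cart in front of the work surface, level with it; the furniture and walls round the work are solid. World frame = base frame: x ahead of the robot, y to its left, z up, the work surface at z = 0. Lengths are in mm, angles in rad, forces in N, time in s.
With the tool pointing down it reaches from about 350 to 975 mm from the base axis. Payload 7.1 kg.
Tool frame: the origin (TCP) lies midway between the tips of the shut fingers; the grasp point (between the pads) lies 19 mm behind it (ctrl.grasp_offset is the distance from the TCP to the grasp point, in mm); z points along the fingers, y is the line along which they close (so a half turn about z gives the same grasp; the last joint's range is limited). The gripper opens to 88 mm and grips with 3 to 60 N. Pads are 20 mm wide; open, the fingers measure 115 mm over their backs; the gripper's body (75 mm by 178 mm) begins 61 mm behind the grasp point.
Start: joints at [1.163, 0.423, 1.63, -0, 1.089, -0.019], TCP at [236.892, 578.349, 222.675] pointing down, gripper open.
Joint ranges: [-3, 3], [-0.9, 2.11], [0.09, 2.58], [-1.31, 4.45], [0.11, 2.69], [-2.54, 2.54]. Speed limits (rad/s): [2.39, 2.39, 3.01, 3.14, 3.14, 3.14].

INTERFACE

Orientations are given as a rotation vector (axis times angle).
In Python, from workcell import sensors, viewer, ctrl gives the robot as it stands. The module is installed in compiled form; this text tells all that it offers.
- The arm moves only by the shell command python3 -m handwheel 'ROWS'. ROWS is JSON, a list of rows, each a list of 7 numbers: the shift along the tool's x, y, z in mm, then the turn, a rotation vector about the tool's x, y, z in rad, then the closure, from 0 (fully open) to 1 (shut). In form: [[x, y, z, rx, ry, rz, jaw], ...]. A call has 1 to 10 rows; each row shifts and turns the commanded pose from where the row before left it, along the tool's axes as they then stand; what a row does not reach is not made up. A row lasts 1/8 s, in which the tool goes at most 62.5 mm and 10.7 degrees, less where a joint would pass 70% of its speed; a pose out of reach is approached as far as the arm can. A call is refused whole if a number of a shift passes 62.5 or a number of a turn 0.188, either way. A call with a gripper value outside its range is refused whole. The fingers move at their own pace and stop on an object; the grip force is fixed at half the most. Time passes only in rows, so rows that do not move let the fingers close. It gives the time, the measured TCP pose, the force, the opening and the grip force at its end, in the units of the state.
- sensors.get_obs(): the state, without advancing time (a new reading comes with each control period).
- viewer.get_image(name): name is "side" or "top"; returns a dict with "frame" (384x512x3 uint8, blue, green, red), "fov_y" (degrees; the focal length in pixels is half the picture's height over the tangent of half this angle, whatever the lens; pixels are square), "cx", "cy" (the principal point, pixels), "R" (3x3) and "t" (3): a world point X has camera coordinates R X + t. Camera axes: x right, y down, z forward; pixel columns grow to the right and rows downward; lengths in mm; the calibration is good to about 2 mm. A picture is of the moment at which its call begins. There is no depth.
- ctrl.close_job(): hands the job in; it is judged then, once.
The state is a dict: "t": time; "qpos": joint angles; "qvel": joint speeds; "joint_torque": joint torques, N m; "ee_pos": TCP position; "orientation": TCP orientation; "ft_force": force on the tool from outside, world axes, zero at the start; "moment": the same for the moment, N m; "width": finger opening in mm; "grasp_force": force on a finger pad.
Only numpy, scipy, OpenCV 4.12 (cv2) and the standard library are available. Lean on these libraries where they do the work, as an engineer would, in place of code of your own. Each camera call takes 0.05 s, during which the arm holds its last target. There are 200 camera calls.

TASK

Turn the dipper carousel, click by click and without spinning it, until its one empty wire loop has clicked in on the front side, over the brass pointer on the base. Then hang the loose dipper by its hook over the outer bar of that loop; it hangs with a lean, so ease it into that lean as you let go instead of letting it swing, and leave it hanging still. Do not disturb the salt shaker, the spice jar, the jug or the green bowl.

Things in the scene. Friction and masses are not known exactly. Their poses are not given: they have to be found in the camera images.
- carousel: Rotating stand for measuring dippers, fixed. Round wooden base 252 mm across, 16 mm high, black mat; 16 mm pole. Origin: centre of the underside. Its -x axis points to the front, where a brass pointer sticks out of the rim. On top a crown with six flat wire loops 60 degrees apart; five carry dippers fixed to them (reaching 135 mm from the axis, 240 mm high), one is empty.
- crown (a joint): Turn of the crown, rad, anticlockwise from above. It clicks to rest every 60 degrees (pi/3), within 0.02. At 0 (or a full turn, 6.283) the empty loop is at the front, over the brass pointer. Starts 1 to 3 clicks away, either way; no end stops. Passing a click takes about 0.2 Nm; let go past half way it snaps on to the next.
- knob (a point): The crown's round fluted wooden knob on its axis, 48 mm in diameter, from 252 to 284 mm above the worktop. The point is on the axis at half height (268 mm). The wire loops lie 19 mm below the knob.
- free_bar (a point): Middle of the outer bar of the empty loop, centre of the wire: level steel wire 6 mm thick, 230 mm above the worktop, 85 mm from the crown's axis, square to the radius (at the front: parallel to the carousel's y). Between its side wires the loop is 30 mm wide inside and open below. Turns with the crown.
- front_mark (a point): Fixed point on top of the carousel's base, 85 mm from the axis towards the brass pointer: the middle of the bar of a loop that has clicked in at the front stands right above it (213 mm higher).
- dipper: Loose steel dipper, about 0.11 kg, 190 mm high: upright cup 52 mm across, 44 mm high; on its +x side a flat handle 14 mm wide, 4 mm thick rises and bends over, away from the cup, into a hook. Origin: centre of the cup's underside; z up; y across the handle's width. Hung, it comes to rest with the cup swung 0.27 rad (15 degrees) about its y towards the pole, underside 41 mm above the worktop.
- dipper_grip (a point): Where to hold the dipper: black sleeve on the handle, 16 mm wide (along the dipper's y), 9 mm thick, 118 to 170 mm above the dipper's underside. The point is on its centre line at 150 mm, 28 mm to +x of the dipper's origin.
- dipper_hook (a point): Centre of the half-round bend of the hook, 44 mm to +x of the dipper's origin, 172 mm above its underside. Bend: 14 mm wide, inner radius 14 mm, outer 18 mm. The hook's free end comes down 12 mm below this point, 16 mm to +x of it; the handle is 16 mm to -x. When the dipper hangs, this point is 11 mm straight below the middle of the bar.
- salt_shaker: Bystander: glass salt shaker with a grey top, 44 mm across, 90 mm high. Origin under its centre.
- spice_jar: Bystander: spice jar with a red lid, 46 mm across, 96 mm high. Origin under its centre.
- jug: Bystander: clear measuring jug with a handle, 120 x 169 mm, 135 mm high. Origin under its centre.
- green_bowl: Bystander: small green bowl, 115 mm across, 56 mm high. Origin under its centre.

How it is judged:
By the outcome, as a careful person would: the job done as asked, in the order asked, and still so for the second after the job is handed in, with the robot touching nothing.
It also fails if it takes over 72 s, if anything falls off the work surface, if the arm or the gripper's body presses on something with over 40 N, if the wrist force passes 120 N, or if a joint passes its speed limit or range.

## Working session

There is one attempt and no reset: what is moved stays moved. The work goes in short steps, Python scripts to look and compute and a shell command to move; the robot and the scene stay as the last step left them, time stands still between calls to the robot, and variables do not carry over. Pictures are saved under pics/ and viewed, at most 10 in all, crops included, and the job is handed in when it is done.

```bash
mkdir -p pics
python3 - <<'E'
from workcell import sensors, viewer, ctrl
import cv2,json,numpy as np
o=sensors.get_obs()
print({k:np.round(v,3).tolist() for k,v in o.items()},ctrl.grasp_offset)
for n in("side","top"):
    d=viewer.get_image(n);cv2.imwrite(f"pics/{n}0.png",d["frame"])
    print(n,d["fov_y"],d["cx"],d["cy"],np.round(d["R"],4).tolist(),np.round(d["t"],1).tolist())
a=cv2.imread("pics/side0.png");b=cv2.imread("pics/top0.png")
cv2.imwrite("pics/both0.png",cv2.resize(np.vstack([a,b]),(800,1200))[:600]);cv2.imwrite("pics/top0b.png",cv2.resize(b,(800,600)))
E
```

```text
{'t': 0.0, 'qpos': [1.163, 0.424, 1.631, -0.0, 1.089, -0.019], 'qvel': [-0.001, 0.001, -0.0, -0.002, -0.0, -0.002], 'joint_torque': [0.0, -54.463, -27.367, 0.064, 0.023, -0.0], 'ee_pos': [236.701, 577.861, 221.919], 'orientation': [-0.607, -3.082, 0.002], 'ft_force': [-0.558, 0.107, 0.488], 'moment': [0.009, -0.032, -0.005], 'grasp_force': 0.0, 'width': 87.707} 18.700000000000003
side 43.009552572952316 252.4323129810652 188.77149417376765 [[-0.9006, -0.4347, 0.0037], [-0.3046, 0.6251, -0.7187], [0.3101, -0.6483, -0.6953]] [492.4, 241.4, 1499.6]
top 49.21176005630082 255.75659137554 190.47713620896366 [[0.0042, -1.0, -0.009], [-0.993, -0.0032, -0.118], [0.118, 0.0094, -0.993]] [84.0, 543.7, 1348.6]
```

View pics/both0.png

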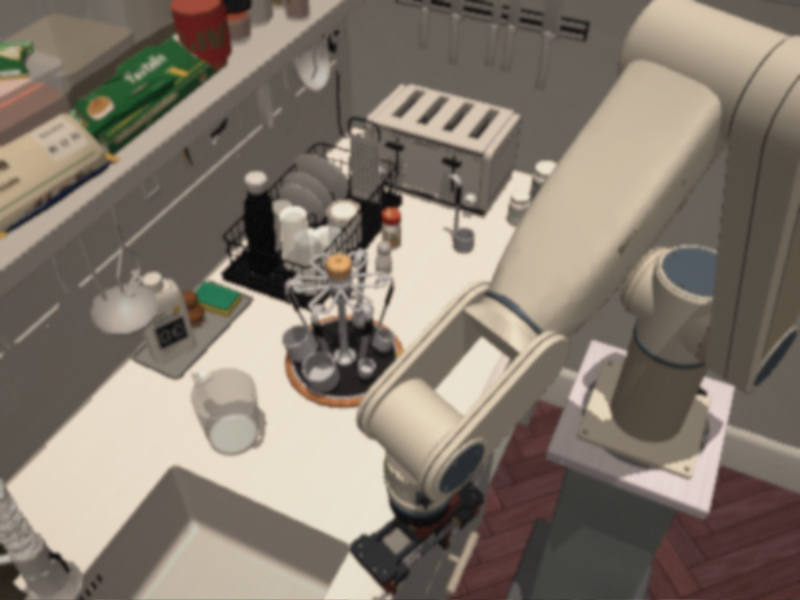

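View pics/top0b.png

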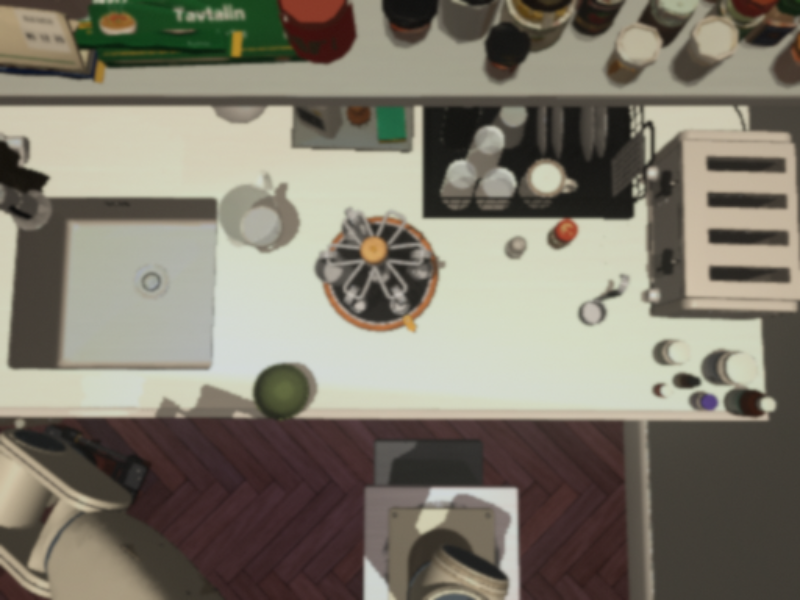

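The side view shows the carousel (knob about 338,265 in the 800 px view) and the dipper near the toaster (462,240). The top view shows the knob at (374,248), the pointer at (410,323), the dipper cup at (592,312) and its hook at about (625,283). I'll zoom in and measure.

```bash
cat > h.py <<'E'
import numpy as np,cv2
from workcell import sensors, viewer, ctrl
def cam(n):
    d=viewer.get_image(n); f=192/np.tan(np.radians(d["fov_y"]/2))
    d["f"]=f*d["frame"].shape[0]/384; d["R"]=np.array(d["R"]);d["t"]=np.array(d["t"]);return d
def ray(d,u,v):
    r=d["R"].T@np.array([(u-d["cx"])/d["f"],(v-d["cy"])/d["f"],1]);return -d["R"].T@d["t"],r
def onz(d,u,v,z):
    c,r=ray(d,u,v);return c+r*(z-c[2])/r[2]
def tri(d1,p1,d2,p2):
    c1,r1=ray(d1,*p1);c2,r2=ray(d2,*p2)
    s=np.linalg.lstsq(np.c_[r1,-r2],c2-c1,rcond=None)[0]
    a=c1+r1*s[0];b=c2+r2*s[1];return (a+b)/2,np.linalg.norm(a-b)
def proj(d,X):
    c=d["R"]@np.array(X,float)+d["t"];return np.array([d["cx"],d["cy"]])+d["f"]*c[:2]/c[2]
E
python3 - <<'E'
from h import *
t=cam("top");s=cam("side")
def crop(d,x,y,w,h,k): return cv2.resize(d["frame"][y:y+h,x:x+w],(w*k,h*k),interpolation=cv2.INTER_CUBIC)
A=np.vstack([np.hstack([crop(t,195,125,100,100,4),crop(s,175,150,100,100,4)]),np.hstack([crop(t,360,165,50,50,4),crop(t,310,130,60,50,4)[:, :200],crop(s,270,100,50,50,4),crop(s,235,120,50,50,4)])])
cv2.imwrite("pics/z1.png",A)
hsv=cv2.cvtColor(t["frame"],cv2.COLOR_BGR2HSV)
for n,d in(("top",t),("side",s)):
    hsv=cv2.cvtColor(d["frame"],cv2.COLOR_BGR2HSV)
    m=cv2.inRange(hsv,(5,90,90),(28,255,255))
    k,l,st,c=cv2.connectedComponentsWithStats(m)
    for i in range(1,k):
        if st[i,4]>12 and 170<c[i][0]<300 and 120<c[i][1]<270: print(n,st[i],c[i].round(1))
E
```

```text
top [235 139  10   4  29] [239.6 140.2]
top [248 139   9   5  28] [252.1 141.3]
top [259 144  17  17  69] [267.7 151.1]
top [213 149   7   7  21] [216.1 152.3]
top [230 151  18  18 262] [238.8 159.6]
top [207 163  73  49 438] [249.6 196.7]
side [244 132  12  10  85] [249.9 136.5]
side [250 153   5   4  17] [252.1 154.4]
side [208 162  17  17 225] [216.4 170.1]
side [204 203  12   4  21] [210.3 204.2]
side [253 216   5  12  38] [254.6 222.2]
side [183 227  49  34 293] [202.9 250.1]
```

View pics/z1.png

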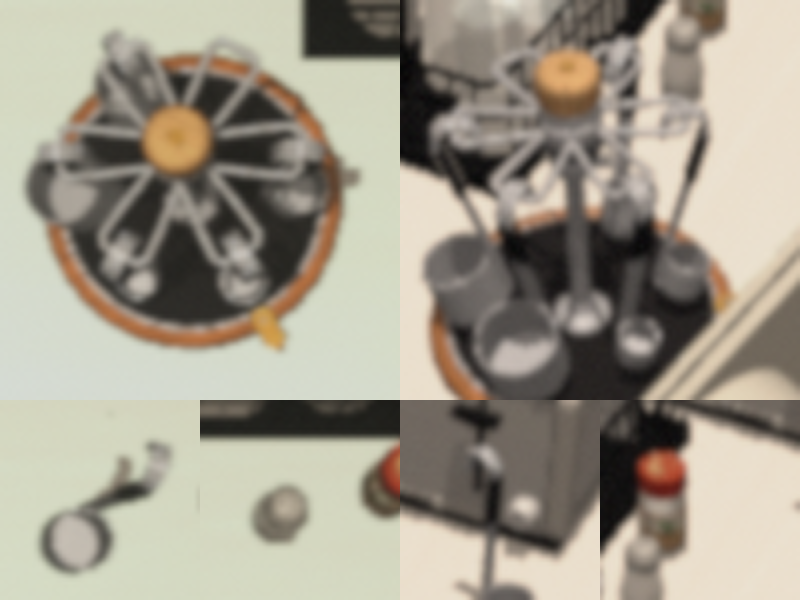

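The zoom shows the empty loop at top crop (235,50) and the pointer at (270,330), with the rim circle centred near (194,200). The loose dipper's cup is at (76,541) and its hook at (155,465). Next I'll compute poses.

Run:
```python
from h import *
t=cam("top");s=cam("side")
P=lambda x,y:(195+x/4-.4,125+y/4-.4)
S=lambda x,y:(175+(x-400)/4-.4,150+y/4-.4)
D=lambda x,y:(360+x/4-.4,165+(y-400)/4-.4)
r=lambda v:np.round(v,1).tolist()
b=onz(t,*P(194.5,200),16);k=onz(t,*P(177,137),284)
print("base",r(b),"knobtop",r(k),"rim r",r(onz(t,*P(342,200),16)-onz(t,*P(47,200),16)))
print("knob tri",[r(x) for x in tri(t,P(177,137),s,S(567,65))])
for p in[(268,322),(278,342)]:
    q=onz(t,*P(*p),10);v=q-b;print("pointer",r(q),np.hypot(*v[:2]),np.degrees(np.arctan2(v[1],v[0])))
c=(b+k)/2;
for p in[(235,48),(300,155),(250,255),(120,245),(65,155),(125,65)]:
    q=onz(t,*P(*p),231);v=q-c;print("loop",r(q),np.hypot(*v[:2]),np.degrees(np.arctan2(v[1],v[0])))
print("cup rim",r(onz(t,*D(76,541),44)))
print("sleeve top-hook",r(onz(t,*D(135,490),150)),r(onz(t,*D(155,450),190)),r(onz(t,*D(148,488),172)))
# shaker/jar bases
print("shaker top",r(onz(t,310+85/4,130+101/4,90)),"jar",r(onz(t,565/1.5625,231/1.5625,96)))
# dark sleeve mask
hsv=cv2.cvtColor(t["frame"],cv2.COLOR_BGR2HSV)[165:215,360:410]
m=(hsv[...,2]<70).astype('uint8')
ys,xs=np.nonzero(m);sel=(xs<45)&(ys<40)&(ys>5);print(np.c_[xs,ys][sel].tolist()[:60])
h2=s["frame"];
for X in ([*k[:2],284],[*b[:2],16]):print("side proj",proj(s,X))
```

```text
base [598.8, 128.4, 16.0] knobtop [599.9, 130.0, 284.0] rim r [0.7, -247.2, 0.0]
knob tri [[599.9, 130.0, 286.4], 1.0]
pointer [497.0, 66.6, 10.0] 119.07973275257757 -148.7089564887631
pointer [480.4, 58.2, 10.0] 137.67545440782877 -149.33607741334902
loop [675.1, 91.7, 231.0] 84.48715369019239 -26.327855955288232
loop [597.5, 45.2, 231.0] 84.0067791820158 -91.25564865563409
loop [525.9, 80.4, 231.0] 88.18191218252768 -146.41626429609244
loop [532.7, 172.2, 231.0] 79.31150559696933 147.1607089174284
loop [597.1, 212.2, 231.0] 82.99037725196777 91.56849044588894
loop [662.5, 170.3, 231.0] 75.34804008440557 33.07597235789356
cup rim [512.6, -313.4, 44.0]
sleeve top-hook [541.0, -328.7, 150.0] [565.3, -331.4, 190.0] [539.7, -331.2, 172.0]
shaker top [650.2, -154.3, 90.0] jar [673.2, -249.8, 96.0]
[[30, 22], [31, 22], [32, 22], [33, 22], [34, 22], [35, 22], [29, 23], [30, 23], [31, 23], [32, 23], [33, 23], [34, 23], [29, 24], [30, 24], [31, 24]]
side proj [216.57846294 166.50171183]
side proj [220.99406729 227.92512127]
```

```bash
cat >> h.py <<'E'
from scipy.spatial.transform import Rotation as Ro
def st(target=None,yaw_y=None):
    o=sensors.get_obs();R=Ro.from_rotvec(o["orientation"]).as_matrix()
    print("t",round(o["t"],2),"ee",np.round(o["ee_pos"],1),"q",np.round(o["qpos"],2),"x",np.round(R[:,0],3),"y",np.round(R[:,1],3),"z",np.round(R[:,2],3),"F",np.round(o["ft_force"],1),"w",round(o["width"],1),"gf",round(o["grasp_force"],1))
    if target is not None: print("tool shift",np.round(R.T@(np.array(target)-o["ee_pos"]),1))
E
python3 -m handwheel '[[0,0,-40,0,0,0,0],[0,0,-40,0,0,0,0],[0,0,-30,0,0,0,0],[-42,-23,0,0,0,0,0],[-42,-23,0,0,0,0,0],[-42,-23,0,0,0,0,0],[-42,-23,0,0,0,0,0],[-42,-23,0,0,0,0,0],[-42,-23,0,0,0,0,0],[-42,-23,0,0,0,0,0]]'
python3 -m handwheel '[[-42,-23,0,0,0,0,0],[-42,-23,0,0,0,0,0],[-42,-23,0,0,0,0,0],[-42,-23,0,0,0,0,0],[0,0,0,0,0,0,0]]'
python3 -c "
from h import *
st([599.5,129.5,249])"
```

```text
t: 1.55
ee_pos: [448.7, 316.6, 332.8]
orientation: [0.607, 3.082, 0.0]
ft_force: [0.1, 0.1, 0.7]
width: 87.6
grasp_force: 0.0
t: 2.17
ee_pos: [570.0, 166.7, 332.4]
orientation: [0.613, 3.081, -0.001]
ft_force: [-0.9, 0.6, 0.3]
width: 87.8
grasp_force: 0.0
t 2.17 ee [570.  166.7 332.4] q [ 0.26  0.27  1.59 -0.    1.28 -0.91] x [-0.924  0.383 -0.   ] y [ 0.383  0.924 -0.   ] z [ 0. -0. -1.] F [-0.9  0.6  0.3] w 87.8 gf 0.0
tool shift [-41.5 -23.1  83.4]
```

```bash
python3 -m handwheel '[[-41.5,-23,0,0,0,0,0],[0,0,28,0,0,0,0],[0,0,28,0,0,0,0],[0,0,27,0,0,0,0],[0,0,0,0,0,0,0],[0,0,0,0,0,0,1],[0,0,0,0,0,0,1],[0,0,0,0,0,0,1],[0,0,0,0,0,0,1],[0,0,0,0,0,0,1]]'
python3 -c "
from h import *
st([599.5,129.5,249])"
```

```text
t: 3.42
ee_pos: [598.1, 131.6, 250.0]
orientation: [0.607, 3.082, -0.001]
ft_force: [-1.3, -1.8, 3.5]
width: 46.2
grasp_force: 30.0
t 3.42 ee [598.1 131.6 250. ] q [ 0.2   0.38  1.63 -0.    1.13 -0.98] x [-0.925  0.379 -0.   ] y [ 0.379  0.925 -0.001] z [-0.    -0.001 -1.   ] F [-1.3 -1.8  3.5] w 46.2 gf 30.0
tool shift [-2.1 -1.4  1. ]
```

```bash
python3 -m handwheel '[[0,0,0,0,0,0.105,1],[0,0,0,0,0,0.105,1],[0,0,0,0,0,0.105,1],[0,0,0,0,0,0.105,1],[0,0,0,0,0,0.105,1],[0,0,0,0,0,0.105,1],[0,0,0,0,0,0.105,1],[0,0,0,0,0,0.105,1],[0,0,0,0,0,0.105,1],[0,0,0,0,0,0.102,1]]'
python3 -m handwheel '[[0,0,0,0,0,0,1],[0,0,0,0,0,0,1],[0,0,0,0,0,0,1]]'
python3 - <<'E'
from h import *
st();t=cam("top");s=cam("side")
A=np.hstack([cv2.resize(t["frame"][125:225,195:295],(400,400),interpolation=2),cv2.resize(s["frame"][150:250,175:275],(400,400),interpolation=2)])
B=np.hstack([cv2.resize(t["frame"][170:210,360:410],(500,400),interpolation=2)[:,:400],cv2.resize(s["frame"][100:170,265:315],(286,400),interpolation=2)])
B=np.pad(B,((0,0),(0,800-B.shape[1]),(0,0)))
cv2.imwrite("pics/z2.png",A);cv2.imwrite("pics/z3.png",B)
E
```

```text
t: 4.68
ee_pos: [599.2, 132.4, 250.0]
orientation: [2.07, 2.362, 0.003]
ft_force: [4.3, 1.8, 0.3]
width: 46.2
grasp_force: 30.0
t: 5.05
ee_pos: [599.2, 132.4, 250.0]
orientation: [2.063, 2.368, 0.003]
ft_force: [4.3, 2.7, -0.4]
width: 46.3
grasp_force: 30.0
t 5.05 ee [599.2 132.4 250. ] q [0.2  0.38 1.63 0.   1.13 0.06] x [-0.137  0.991  0.   ] y [0.991 0.137 0.002] z [ 0.002  0.001 -1.   ] F [ 4.3  2.7 -0.4] w 46.3 gf 30.0
```

View pics/z2.png

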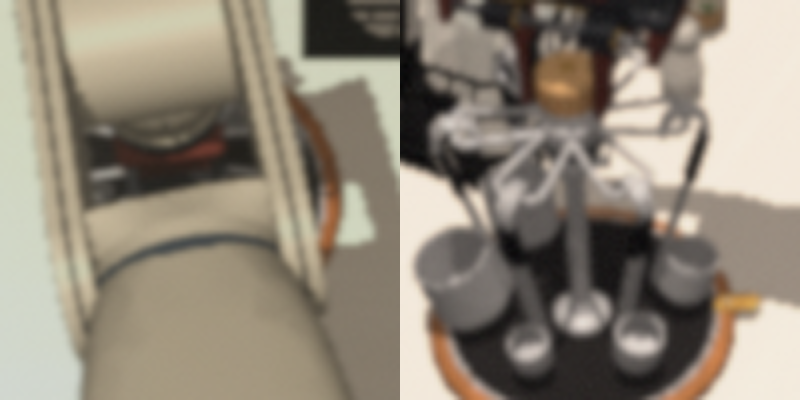

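View pics/z3.png

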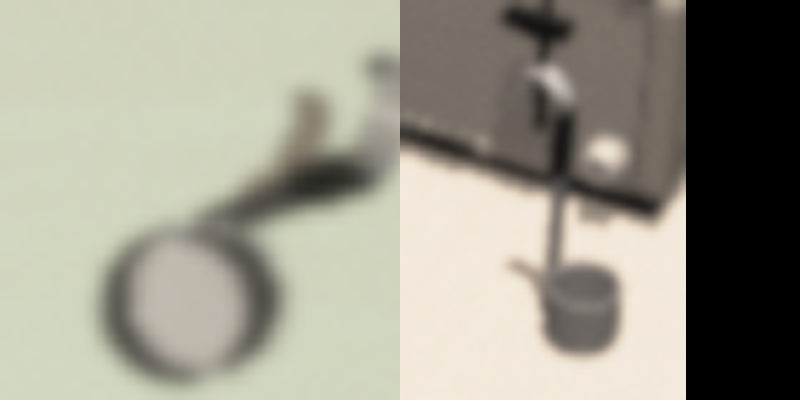

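The side view (z2) shows the cups shifted by one click. The dipper zoom (z3) gives the sleeve ends: top (365,175) and (285,193), side (570,108) and (560,172). The cup rim centre in the top crop is at about (190,300). Second click next.

```bash
python3 -m handwheel '[[0,0,0,0,0,0.105,1],[0,0,0,0,0,0.105,1],[0,0,0,0,0,0.105,1],[0,0,0,0,0,0.105,1],[0,0,0,0,0,0.105,1],[0,0,0,0,0,0.105,1],[0,0,0,0,0,0.105,1],[0,0,0,0,0,0.105,1],[0,0,0,0,0,0.105,1],[0,0,0,0,0,0.102,1]]'
python3 -m handwheel '[[0,0,0,0,0,0,1],[0,0,0,0,0,0,1],[0,0,0,0,0,0,0.4],[0,0,0,0,0,0,0],[0,0,0,0,0,0,0],[0,0,-30,0,0,0,0],[0,0,-40,0,0,0,0],[0,0,-40,0,0,0,0]]'
python3 - <<'E'
from h import *
st();t=cam("top");s=cam("side")
T=lambda x,y:(360+x/10-.45,170+y/10-.45)
S=lambda x,y:(265+(x-400)/5.72-.4,100+y/5.72-.4)
r=lambda v:np.round(v,1).tolist()
for n,a,b in(("sleeve top",(365,175),(570,108)),("sleeve bot",(285,193),(560,172)),("rim",(190,300),(585,283))):
    print(n,[r(q) for q in tri(t,T(*a),s,S(*b))])
print("rim44",r(onz(t,*T(190,303),44)),"base0",r(onz(t,*T(187,300),2)), "slv",r(onz(t,*T(365,175),170)),r(onz(t,*T(285,193),118)),"hook",r(onz(t,*T(385,110),190)))
print("side sl",r(onz(s,*S(568,108),170)),r(onz(s,*S(560,172),118)))
E
```

```text
t: 6.4
ee_pos: [600.4, 131.9, 250.0]
orientation: [2.972, 1.014, 0.007]
ft_force: [10.3, -1.5, -2.8]
width: 46.3
grasp_force: 30.0
t: 7.4
ee_pos: [597.8, 132.1, 360.6]
orientation: [-2.972, -1.017, 0.001]
ft_force: [1.1, -0.3, -0.7]
width: 87.8
grasp_force: 0.0
t 7.4 ee [597.8 132.1 360.6] q [0.2  0.28 1.51 0.   1.35 1.11] x [ 0.79   0.613 -0.001] y [ 0.613 -0.79  -0.   ] z [-0.001 -0.    -1.   ] F [ 1.1 -0.3 -0.7] w 87.8 gf 0.0
sleeve top [[538.1, -328.6, 174.9], 0.3]
sleeve bot [[537.9, -318.2, 131.8], 0.1]
rim [[512.2, -310.1, 55.6], 0.5]
rim44 [512.6, -313.2, 44.0] base0 [517.7, -324.2, 2.0] slv [538.6, -330.2, 170.0] [539.6, -322.4, 118.0] hook [555.2, -330.2, 190.0]
side sl [541.7, -334.4, 170.0] [544.1, -335.4, 118.0]
```

```bash
python3 -m handwheel '[[-20,14,0,0,0,0,0],[-35,25,0,0,0,0,0],[-35,25,0,0,0,0,0],[-35,25,0,0,0,0,0],[-35,25,0,0,0,0,0],[-35,25,0,0,0,0,0],[-35,25,0,0,0,0,0],[-35,25,0,0,0,0,0],[-20,14,0,0,0,0,0]]'
python3 -m handwheel '[[0,0,0,0,0,0.14,0],[0,0,0,0,0,0.14,0],[0,0,0,0,0,0.14,0],[0,0,0,0,0,0.14,0],[0,0,0,0,0,0.14,0],[0,0,0,0,0,0.14,0],[0,0,0,0,0,0.155,0],[0,0,0,0,0,0,0]]'
python3 - <<'E'
from h import *
st([520,-318,250]);t=cam("top");s=cam("side")
C=lambda f,x,y,w,h,W,H:cv2.resize(f[y:y+h,x:x+w],(W,H),interpolation=2)
s0=cv2.imread("pics/side0.png");t0=cv2.imread("pics/top0.png")
A=np.hstack([C(t["frame"],195,125,100,100,400,400),C(s["frame"],175,150,100,100,400,400)])
B=np.hstack([C(t0,370,70,142,142,0,0) if 0 else C(t0,400,75,112,56,400,200),C(s0,225,50,120,60,400,200)])
B=np.hstack([C(t0,392,75,120,140,171,200),C(s0,225,50,120,100,240,200),C(t["frame"],340,150,80,80,200,200),np.zeros((200,189,3),np.uint8)])
cv2.imwrite("pics/z4.png",np.vstack([A,B]))
E
```

```text
t: 8.62
ee_pos: [494.6, -205.0, 358.0]
orientation: [-2.972, -1.013, 0.004]
ft_force: [0.2, 0.5, 0.2]
width: 87.9
grasp_force: 0.0
t: 9.62
ee_pos: [495.6, -203.2, 358.2]
orientation: [-3.097, 0.524, 0.004]
ft_force: [0.2, -0.8, 0.8]
width: 87.6
grasp_force: 0.0
t 9.62 ee [ 495.6 -203.2  358.2] q [-0.41  0.16  1.68 -0.    1.31  1.49] x [ 0.944 -0.329 -0.003] y [-0.329 -0.944  0.   ] z [-0.003  0.001 -1.   ] F [ 0.2 -0.8  0.8] w 87.6 gf 0.0
tool shift [ 61.1 100.4 108.1]
```

View pics/z4.png

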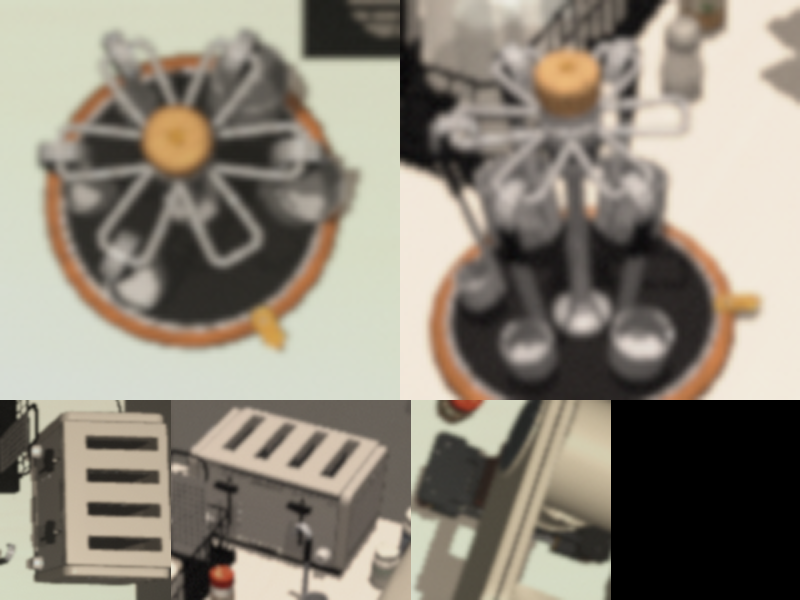

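The top view shows the empty loop clicked in over the pointer, with its bar at about (240,256). Now the bar and the toaster corner: crop (67,578) in top, (342,495) in side.

Run:
```python
from h import *
t=cam("top");s=cam("side")
print("toaster corner",tri(t,(392+67*.7,75+178*.7),s,(225+171/2,50+95/2)))
print("lever",tri(t,(392+38*.7,75+128*.7),s,(225+131/2,50+107/2)))
P=lambda x,y:(195+x/4-.4,125+y/4-.4)
c=np.array([599.5,129.3])
for p in [(222,264),(259,241),(240,254)]:
    q=onz(t,*P(*p),230);v=q[:2]-c;print(q.round(1),np.hypot(*v),np.degrees(np.arctan2(v[1],v[0])))
print("tri bar", tri(t,P(240,254),s,(175+85/4*0+ (688-400)/4-.4,150+118/4-.4)))
```

```text
toaster corner (array([ 507.82762232, -433.73096315,  210.1998488 ]), np.float64(21.479781104827868))
lever (array([ 593.82745693, -398.03891064,  181.87234372]), np.float64(21.17772070716556))
[519.5 100.1 230. ] 85.11206888634766 -159.96707995372657
[536.   74.1 230. ] 84.15170298354134 -139.01582371822272
[526.7  87.5 230. ] 83.9700802289977 -150.13294273693927
tri bar (array([525.89290524,  87.16772488, 229.0348662 ]), np.float64(1.920224580718454))
```

```bash
python3 -m handwheel '[[0,0,0,0,0.1,0,0],[0,0,0,0,0.1,0,0],[0,0,0,0,0.1,0,0],[0,0,0,0,0.1,0,0],[0,0,0,0,0,0,0]]'
python3 - <<'E'
from h import *
o=sensors.get_obs();R=Ro.from_rotvec(o["orientation"]).as_matrix()
G=np.array([541.5,-327,150]);z=R[:,2]
st(G+18.7*z-120*z)
from scipy.optimize import least_squares
D=[(625,222,.423,1.63,1.089),(594,332.4,.27,1.59,1.28),(612.4,250,.38,1.63,1.13),(612.3,360.6,.28,1.51,1.35),(535.7,358,.16,1.68,1.31)]
e=o["ee_pos"];q=o["qpos"];D.append((np.hypot(e[0],e[1]),e[2],q[1],q[2],q[4]))
D=np.array(D)
def f(p,q):
    a,b=q[...,0],q[...,0]+q[...,1];c=b+q[...,2]
    return np.stack([p[0]*np.sin(a)+p[1]*np.sin(b)+p[2]*np.cos(b)+p[4]*np.sin(c)+p[5],p[3]+p[0]*np.cos(a)+p[1]*np.cos(b)-p[2]*np.sin(b)+p[4]*np.cos(c)],-1)
s=least_squares(lambda p:np.r_[(f(p,D[:,2:])-D[:,:2]).ravel(),(p-p0)*.003],p0:=np.array([430,400,0,200,280,0.]))
p=s.x;print(p.round(0),np.abs(f(p,D[:,2:])-D[:,:2]).max())
# final pose, tilt phi, planar approx
for ph in(.5,.6,.67,.77):
    rG,zG=np.hypot(526-8.3,87-4.8),193.5
    tgt=[rG+18.7*np.sin(ph),zG-18.7*np.cos(ph)]
    k=least_squares(lambda q:np.r_[f(p,q)-tgt,300*(q.sum()-(np.pi-ph))],[.1,1.9,.6])
    print(ph,k.x.round(2),k.cost)
E
```

```text
t: 10.45
ee_pos: [495.6, -202.4, 359.2]
orientation: [2.974, -0.503, 0.6]
ft_force: [0.8, 1.3, 0.5]
width: 88.2
grasp_force: 0.0
t 10.45 ee [ 495.6 -202.4  359.2] q [-0.43 -0.03  1.93  0.05  0.84  1.45] x [ 0.87  -0.303  0.388] y [-0.329 -0.944  0.   ] z [ 0.366 -0.128 -0.922] F [0.8 1.3 0.5] w 88.2 gf 0.0
tool shift [ -3.4 102.5 124.3]
[560. 486.  81. 319. 308.   1.] 3.010554010016108
0.5 [0.22 2.19 0.23] 4.1186427861589026e-26
0.6 [0.22 2.25 0.07] 8.157610620890483e-26
0.67 [ 0.23  2.29 -0.05] 1.6155871338926322e-27
0.77 [ 0.25  2.35 -0.23] 2.782848838130059e-25
```

```bash
python3 -m handwheel '[[0,0,0,0,-0.11,0,0],[0,0,0,0,-0.11,0,0],[0,0,0,0,0,0,0]]'
python3 - <<'E'
from h import *
o=sensors.get_obs();R=Ro.from_rotvec(o["orientation"]).as_matrix()
G=np.array([541.5,-327,150]);z=R[:,2]
st(G+18.7*z-110*z)
E
```

```text
t: 10.82
ee_pos: [498.9, -203.6, 359.9]
orientation: [3.056, -0.517, 0.276]
ft_force: [0.5, 0.3, -1.0]
width: 87.5
grasp_force: 0.0
t 10.82 ee [ 498.9 -203.6  359.9] q [-0.42  0.07  1.78  0.02  1.11  1.48] x [ 0.929 -0.324  0.179] y [-0.329 -0.944  0.   ] z [ 0.169 -0.059 -0.984] F [ 0.5  0.3 -1. ] w 87.5 gf 0.0
tool shift [ 41.9 102.4 129.7]
```

```bash
python3 -m handwheel '[[10,25,20,0,0,0,0],[11,26,37,0,0,0,0],[11,26,37,0,0,0,0],[10,25,36,0,0,0,0],[0,0,0,0,0,0,0],[0,0,0,0,0,0,0]]'
python3 - <<'E'
from h import *
o=sensors.get_obs();R=Ro.from_rotvec(o["orientation"]).as_matrix()
G=np.array([541.5,-327,150]);z=R[:,2]
st(G+18.7*z)
t=cam("top");s=cam("side")
C=lambda f,x,y,w,h,W,H:cv2.resize(f[y:y+h,x:x+w],(W,H),interpolation=2)
cv2.imwrite("pics/z5.png",np.hstack([C(t["frame"],345,150,80,80,400,400),C(s["frame"],250,80,80,100,400,500)[:400]]))
E
```

```text
t: 11.58
ee_pos: [524.4, -320.1, 239.9]
orientation: [3.055, -0.519, 0.277]
ft_force: [0.5, 0.3, -0.4]
width: 87.6
grasp_force: 0.0
t 11.57 ee [ 524.4 -320.1  239.9] q [-0.59  0.31  1.76  0.06  0.89  1.28] x [ 0.929 -0.325  0.18 ] y [-0.33  -0.944 -0.   ] z [ 0.17  -0.059 -0.984] F [ 0.5  0.3 -0.4] w 87.6 gf 0.0
tool shift [  2.    0.8 110.5]
```

View pics/z5.png

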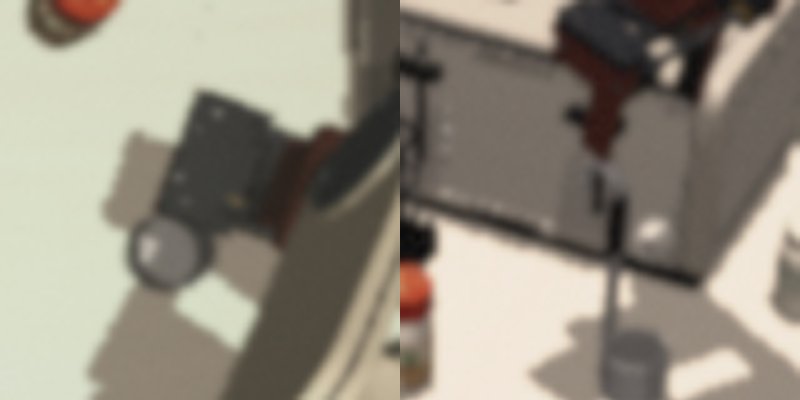

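Side crop: the fingers sit in line above the hook, with the tip at about (600,160), the hook at (600,175) and the sleeve centre at about (615,220). I'll check the predicted projection before descending.

Run:
```python
from h import *
t=cam("top");s=cam("side")
f=lambda X:(proj(s,X)-[250,80])*5+[400,0]
print("G",f([541.5,-327,150]),"sleeve ends",f([541.5,-327,170]),f([541.5,-327,118]),"tcp",f(sensors.get_obs()["ee_pos"]),"cup base",f([515,-318,0]))
m=cv2.cvtColor(s["frame"],cv2.COLOR_BGR2GRAY)[80:180,250:330]
for y in (38,41,44,47,50,55,60): print(y*5,[int(v) for v in m[y,36:52]])
```

```text
G [614.49502739 220.34149057] sleeve ends [616.19401261 197.9032583 ] [611.83133434 255.5204684 ] tcp [640.62171021 126.37842876] cup base [630.05004533 394.68647953]
190 [95, 87, 68, 49, 60, 77, 83, 83, 84, 92, 104, 111, 112, 112, 112, 111]
205 [94, 86, 68, 52, 58, 58, 44, 28, 36, 69, 99, 110, 113, 111, 112, 112]
220 [97, 96, 94, 92, 83, 60, 32, 23, 44, 75, 103, 124, 146, 171, 182, 178]
235 [96, 98, 100, 97, 84, 59, 30, 25, 53, 87, 118, 144, 166, 177, 173, 158]
250 [62, 56, 58, 60, 56, 45, 38, 45, 57, 78, 94, 104, 107, 103, 103, 105]
275 [229, 228, 227, 225, 207, 153, 108, 127, 168, 176, 147, 120, 108, 94, 80, 68]
300 [232, 233, 232, 223, 190, 134, 113, 156, 202, 208, 184, 153, 142, 140, 141, 140]
```

The prediction matches the sleeve. Descending and gripping.

```bash
python3 -m handwheel '[[2,1,25,0,0,0,0],[0,0,25,0,0,0,0],[0,0,25,0,0,0,0],[0,0,20,0,0,0,0],[0,0,15,0,0,0,0],[0,0,0,0,0,0,0]]'
python3 -m handwheel '[[0,0,0,0,0,0,0.5],[0,0,0,0,0,0,0.6],[0,0,0,0,0,0,0.7],[0,0,0,0,0,0,0.78],[0,0,0,0,0,0,0.85],[0,0,0,0,0,0,1],[0,0,0,0,0,0,1],[0,0,0,0,0,0,1]]'
python3 - <<'E'
from h import *
st();s=cam("side")
m=cv2.cvtColor(s["frame"],cv2.COLOR_BGR2GRAY)[80:180,250:330]
for y in (50,55,60): print(y*5,[int(v) for v in m[y,36:52]])
E
```

```text
t: 12.52
ee_pos: [544.2, -328.2, 130.6]
orientation: [3.056, -0.518, 0.274]
ft_force: [0.4, 0.2, 0.3]
width: 87.7
grasp_force: 0.0
t: 13.52
ee_pos: [544.5, -328.5, 131.3]
orientation: [3.056, -0.519, 0.275]
ft_force: [0.9, -0.0, -1.5]
width: 15.9
grasp_force: 30.0
t 13.53 ee [ 544.5 -328.5  131.3] q [-0.58  0.49  1.79  0.07  0.69  1.27] x [ 0.929 -0.325  0.179] y [-0.33  -0.944 -0.   ] z [ 0.169 -0.059 -0.984] F [ 0.9 -0.  -1.5] w 15.9 gf 30.0
250 [60, 54, 52, 46, 40, 37, 39, 44, 58, 77, 91, 101, 100, 99, 101, 104]
275 [228, 226, 226, 222, 197, 140, 110, 144, 181, 181, 148, 118, 106, 93, 79, 68]
300 [231, 231, 229, 218, 178, 126, 121, 163, 194, 183, 155, 141, 139, 139, 138, 138]
```

```bash
python3 -m handwheel '[[2,0,-10,0,0,0,1],[5,0,-27,0,0,0,1],[5,0,-27,0,0,0,1],[5,0,-27,0,0,0,1],[3,0,-17,0,0,0,1],[-15,-30,0,0,0,0,1],[-15,-30,0,0,0,0,1],[-15,-30,0,0,0,0,1],[-15,-30,0,0,0,0,1],[0,0,0,0,0,0,1]]'
python3 -m handwheel '[[0,0,0,0.022,0,-0.121,1],[0,0,0,0.022,0,-0.121,1],[0,0,0,0.022,0,-0.121,1],[0,0,0,0.022,0,-0.121,1],[0,0,0,0.022,0,-0.121,1],[0,0,0,0.022,0,-0.121,1],[0,0,0,0.022,0,-0.121,1],[0,0,0,0,0.09,0,1],[0,0,0,0,0.09,0,1],[0,0,0,0,0.09,0,1]]'
cat >> h.py <<'E'
U=np.array([-np.sqrt(.75),-.5,0]);BAR=np.array([526.0,87.0,230.0])
def tcp_for(out,dz):
    """TCP for hook centre at bar + out*U + (0,0,-11+dz), lean .27"""
    o=sensors.get_obs();z=Ro.from_rotvec(o["orientation"]).as_matrix()[:,2]
    g=BAR+U*(9.6+out)+np.array([0,0,-36.5+dz]);return g+18.7*z
E
python3 - <<'E'
from h import *
st(tcp_for(70,50));print(tcp_for(70,50))
E
```

```text
t: 14.82
ee_pos: [527.9, -194.1, 230.3]
orientation: [3.057, -0.515, 0.274]
ft_force: [0.9, -1.0, -0.9]
width: 15.7
grasp_force: 30.0
t: 16.08
ee_pos: [529.1, -197.1, 231.0]
orientation: [-2.853, -0.766, -0.658]
ft_force: [0.7, -0.3, -1.6]
width: 15.5
grasp_force: 30.0
t 16.07 ee [ 529.1 -197.1  231. ] q [-0.6   0.26  1.94  0.57  0.82  0.08] x [0.778 0.451 0.438] y [ 0.501 -0.866  0.002] z [ 0.38   0.218 -0.899] F [ 0.7 -0.3 -1.6] w 15.5 gf 30.0
tool shift [  59.6 -247.5   33.3]
[464.16429132  51.26978037 226.68577636]
```

```bash
python3 -m handwheel '[[5,-20,3,0,0,0,1],[9,-35,5,0,0,0,1],[9,-36,5,0,0,0,1],[9,-36,5,0,0,0,1],[9,-36,5,0,0,0,1],[9,-36,5,0,0,0,1],[6,-30,3,0,0,0,1],[3.6,-18.5,2.3,0,0,0,1],[0,0,0,0,0,0,1],[0,0,0,0,0,0,1]]'
python3 - <<'E'
from h import *
st(tcp_for(70,50))
t=cam("top");s=cam("side")
C=lambda f,x,y,w,h,W,H:cv2.resize(f[y:y+h,x:x+w],(W,H),interpolation=2)
cv2.imwrite("pics/z6.png",np.hstack([C(t["frame"],195,125,100,100,400,400),C(s["frame"],175,150,100,100,400,400)]))
o=sensors.get_obs();R=Ro.from_rotvec(o["orientation"]).as_matrix();g=np.array(o["ee_pos"])-18.7*R[:,2]
hc=g-U*9.6+[0,0,25.5]; f=lambda X:((proj(s,X)-[175,150])*4+[400,0]).round(0)
print("pred hook apex",f(hc+[0,0,16]),"hook c",f(hc),"free end",f(hc-U*18.6+[0,0,-7.3]),"cup base",f(hc-U*3.5+[0,0,-177.5]),"grasp",f(g),"bar",f(BAR))
E
```

```text
t: 17.32
ee_pos: [464.1, 52.4, 226.8]
orientation: [-2.853, -0.768, -0.654]
ft_force: [0.0, 0.8, -1.5]
width: 15.6
grasp_force: 30.0
t 17.32 ee [464.1  52.4 226.8] q [-0.08  0.04  2.22  0.49  0.55  0.59] x [0.779 0.452 0.435] y [ 0.502 -0.865  0.001] z [ 0.377  0.218 -0.9  ] F [ 0.   0.8 -1.5] w 15.6 gf 30.0
tool shift [-0.6  1.  -0.1]
pred hook apex [781.  55.] hook c [780.  72.] free end [754.  81.] cup base [769. 240.] grasp [792.  97.] bar [685. 115.]
```

View pics/z6.png

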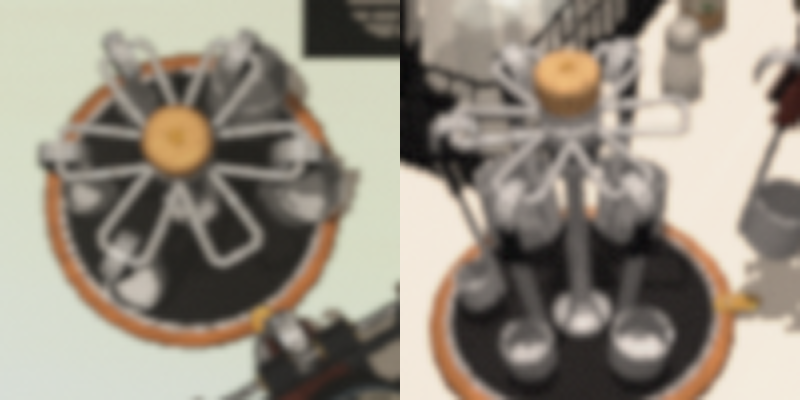

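The side view puts the hook apex at (780,55) and the free end at (757,83), as predicted. Next I'll check the lateral prediction in the top view, then move in over the bar.

```bash
python3 - <<'E'
from h import *
t=cam("top");f=lambda X:((proj(t,X)-[195,125])*4).round(0)
o=sensors.get_obs();R=Ro.from_rotvec(o["orientation"]).as_matrix();g=np.array(o["ee_pos"])-18.7*R[:,2]
hc=g-U*9.6+[0,0,25.5];print("apex",f(hc+[0,0,16]),"end",f(hc-U*18.6+[0,0,-7.3]),"bar",f(BAR))
E
python3 -m handwheel '[[6,1,3,0,0,0,1],[12,0,6,0,0,0,1],[12,0,6,0,0,0,1],[12,0,6,0,0,0,1],[12,0,6,0,0,0,1],[7.4,0,3,0,0,0,1],[0,0,0,0,0,0,1],[0,0,0,0,0,0,1]]'
python3 - <<'E'
from h import *
st(tcp_for(0,12))
t=cam("top");s=cam("side")
C=lambda f,x,y,w,h,W,H:cv2.resize(f[y:y+h,x:x+w],(W,H),interpolation=2)
cv2.imwrite("pics/z7.png",np.hstack([C(t["frame"],225,155,60,60,400,400),C(s["frame"],220,150,60,60,400,400)]))
E
```

```text
apex [289. 333.] end [275. 312.] bar [239. 253.]
t: 18.48
ee_pos: [515.5, 85.4, 219.9]
orientation: [-2.855, -0.769, -0.626]
ft_force: [-16.0, -10.8, -10.1]
width: 16.0
grasp_force: 40.3
t 18.48 ee [515.5  85.4 219.9] q [0.02 0.14 2.12 0.43 0.54 0.73] x [0.785 0.454 0.42 ] y [ 0.504 -0.864 -0.008] z [ 0.359  0.218 -0.907] F [-16.  -10.8 -10.1] w 16.0 gf 40.3
tool shift [-5.8  4.  31.9]
```

View pics/z7.png

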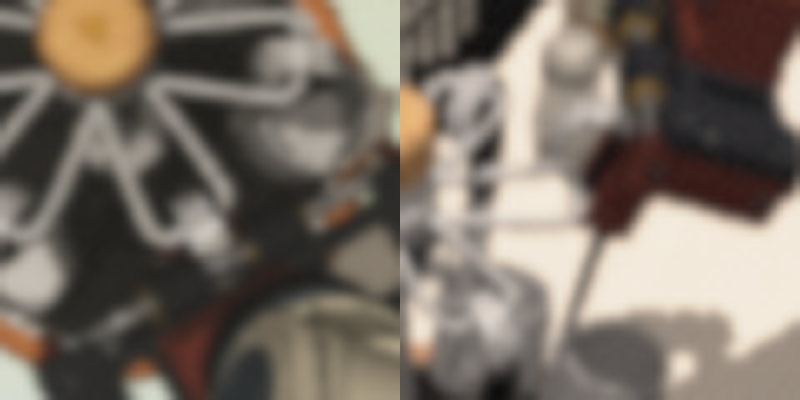

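The top view shows the hook over the bar laterally, but the fingertips are pressing on the bar's ends (about 20 N) because they are at bar height. I'll back out, go higher and come in along the finger axis.

```bash
python3 -m handwheel '[[-9,0,-4,0,0,0,1],[-12,0,-6,0,0,0,1],[-12,0,-6,0,0,0,1],[-12,0,-6,0,0,0,1],[5,0,-11,0,0,0,1],[0,0,0,0,0,0,1],[0,0,0,0,0,0,1]]'
python3 - <<'E'
from h import *
st(tcp_for(24,62));print(tcp_for(24,62))
t=cam("top");s=cam("side")
o=sensors.get_obs();R=Ro.from_rotvec(o["orientation"]).as_matrix();g=np.array(o["ee_pos"])-18.7*R[:,2]
C=lambda f,x,y,w,h,W,H:cv2.resize(f[y:y+h,x:x+w],(W,H),interpolation=2)
cv2.imwrite("pics/z8.png",np.hstack([C(t["frame"],225,155,60,60,400,400),C(s["frame"],215,145,80,80,400,400)]))
hc=g-U*9.6+[0,0,25.5]; f=lambda X:((proj(s,X)-[215,145])*5+[400,0]).round(0);k=lambda X:((proj(t,X)-[225,155])*6.667).round(0)
for n,X in(("apex",hc+[0,0,16]),("end",hc-U*18.6+[0,0,-7.3]),("cupbase",hc-U*3.5+[0,0,-177.5]),("bar",BAR)):print(n,f(X),k(X))
E
```

```text
t: 19.45
ee_pos: [480.3, 60.6, 239.0]
orientation: [-2.853, -0.767, -0.655]
ft_force: [-0.1, -0.8, -2.1]
width: 15.7
grasp_force: 30.0
t 19.45 ee [480.3  60.6 239. ] q [-0.05  0.05  2.18  0.45  0.58  0.66] x [0.779 0.451 0.436] y [ 0.501 -0.865  0.001] z [ 0.378  0.218 -0.9  ] F [-0.1 -0.8 -2.1] w 15.7 gf 30.0
tool shift [24.4 -0.  12.2]
[503.9613809   74.27197332 238.66943939]
apex [645.  80.] [261. 314.]
end [613. 112.] [237. 279.]
cupbase [633. 313.] [252. 345.]
bar [556. 169.] [198. 222.]
```

View pics/z8.png

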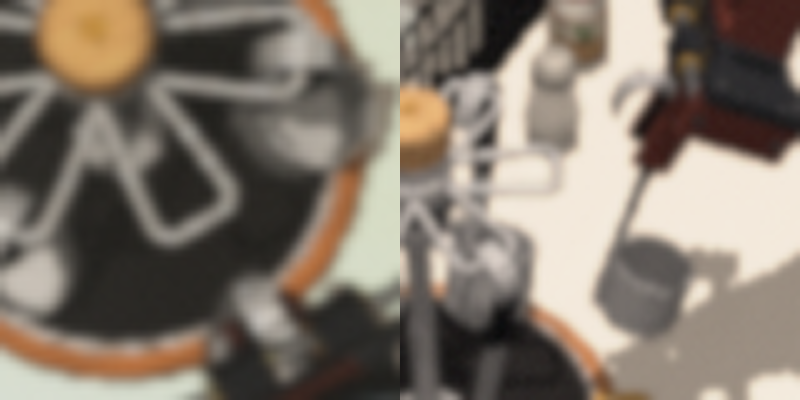

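The picture shows the dipper still held with the right lean: side-view hook apex at (640,80), free end (615,112), bar (556,169). The loop is undisturbed and still at the front. In along the new path.

```bash
python3 -m handwheel '[[8,0,4,0,0,0,1],[8,0,4,0,0,0,1],[8.4,0,4.2,0,0,0,1],[0,0,10,0,0,0,1],[0,0,10,0,0,0,1],[0,0,10,0,0,0,1],[0,0,9,0,0,0,1],[0,0,0,0,0,0,1],[0,0,0,0,0,0,1]]'
python3 - <<'E'
from h import *
st(tcp_for(0,4))
E
```

```text
t: 20.68
ee_pos: [518.1, 82.7, 203.0]
orientation: [-2.854, -0.766, -0.653]
ft_force: [0.9, -0.7, -1.2]
width: 15.7
grasp_force: 30.0
t 20.68 ee [518.1  82.7 203. ] q [0.01 0.17 2.14 0.49 0.48 0.66] x [0.779 0.451 0.435] y [ 0.501 -0.865  0.   ] z [ 0.376  0.218 -0.9  ] F [ 0.9 -0.7 -1.2] w 15.7 gf 30.0
tool shift [-2.9  0.2 23.4]
```

```bash
python3 -m handwheel '[[-0.7,0,5,0,0,0,1],[-0.7,0,6,0,0,0,1],[-0.7,0,6,0,0,0,1],[-0.7,0,6,0,0,0,1],[0,0,0,0,0,0,1],[0,0,0,0,0,0,1]]'
python3 - <<'E'
from h import *
st(tcp_for(0,0))
E
```

```text
t: 21.42
ee_pos: [524.6, 86.5, 181.0]
orientation: [-2.853, -0.766, -0.653]
ft_force: [0.7, -0.5, -1.2]
width: 15.9
grasp_force: 30.0
t 21.43 ee [524.6  86.5 181. ] q [0.02 0.22 2.14 0.54 0.43 0.61] x [0.779 0.451 0.435] y [ 0.501 -0.865  0.   ] z [ 0.376  0.218 -0.901] F [ 0.7 -0.5 -1.2] w 15.9 gf 30.0
tool shift [-1.8  0.3  3.9]
```

```bash
for i in 1 2; do :; done
python3 -m handwheel '[[-0.9,0,1.8,0,0,0,1],[0,0,0,0,0,0,1],[0,0,0,0,0,0,1]]'
python3 -m handwheel '[[-0.9,0,1.8,0,0,0,1],[0,0,0,0,0,0,1],[0,0,0,0,0,0,1]]'
python3 -m handwheel '[[-0.4,0,0.9,0,0,0,1],[0,0,0,0,0,0,1],[0,0,0,0,0,0,1]]'
```

```text
t: 21.8
ee_pos: [524.5, 86.4, 179.1]
orientation: [-2.854, -0.766, -0.653]
ft_force: [-0.7, -0.0, -1.2]
width: 15.7
grasp_force: 30.0
t: 22.18
ee_pos: [524.5, 86.4, 177.0]
orientation: [-2.854, -0.766, -0.653]
ft_force: [0.3, -1.0, -0.9]
width: 15.8
grasp_force: 30.0
t: 22.55
ee_pos: [524.8, 86.4, 176.2]
orientation: [-2.854, -0.766, -0.654]
ft_force: [-0.6, -0.6, 1.6]
width: 16.0
grasp_force: 30.0
```

```bash
python3 -m handwheel '[[0.15,0,-0.3,0,0,0,1],[0,0,0,0,0,0,1],[0,0,0,0,0,0,1]]'
python3 -m handwheel '[[0,0,0,0,0,0,0.8],[0,0,0,0,0,0,0.79],[0,0,0,0,0,0,0.78],[0,0,0,0,0,0,0.77],[0,0,0,0,0,0,0.76],[0,0,0,0,0,0,0.75],[0,0,0,0,0,0,0.74],[0,0,0,0,0,0,0.73],[0,0,0,0,0,0,0.73],[0,0,0,0,0,0,0.73]]'
python3 - <<'E'
from h import *
st();s=cam("side");cv2.imwrite("pics/rel1.png",s["frame"])
E
```

```text
t: 22.92
ee_pos: [524.5, 86.4, 176.3]
orientation: [-2.854, -0.766, -0.653]
ft_force: [0.4, 0.3, -0.4]
width: 16.2
grasp_force: 30.0
t: 24.18
ee_pos: [524.5, 86.4, 176.3]
orientation: [-2.854, -0.766, -0.653]
ft_force: [-0.4, 0.5, 0.1]
width: 23.8
grasp_force: 0.0
t 24.18 ee [524.5  86.4 176.3] q [0.02 0.23 2.15 0.55 0.42 0.6 ] x [0.779 0.451 0.435] y [ 0.501 -0.865  0.   ] z [ 0.376  0.218 -0.9  ] F [-0.4  0.5  0.1] w 23.8 gf 0.0
```

```bash
python3 - <<'E'
from h import *
s=cam("side")
hc=BAR+[0,0,-11];c=hc-U*3.5+[0,0,-177.5];u,v=proj(s,c);print("cup base pred",u,v,"hookc",proj(s,hc))
x,y=int(u),int(v)
fs=[]
for i in range(5):
    fs.append(cam("side")["frame"].astype(float)[y-60:y+15,x-30:x+40].mean(2))
r=cv2.imread("pics/rel1.png").astype(float)[y-60:y+15,x-30:x+40].mean(2)
print("diff max/mean",[(np.abs(f-r).max().round(1),np.abs(f-r).mean().round(2)) for f in fs])
E
python3 -m handwheel '[[0,0,0,0,0,0,0.68],[0,0,0,0,0,0,0.62],[0,0,0,0,0,0,0.56],[0,0,0,0,0,0,0.5],[0,0,0,0,0,0,0.5],[0,0,0,0,0,0,0.5]]'
python3 -m handwheel '[[0,0,-5,0,0,0,0.5],[0,0,-10,0,0,0,0.5],[0,0,-12,0,0,0,0.5],[0,0,-15,0,0,0,0.5],[0,0,-20,0,0,0,0.5],[0,0,-25,0,0,0,0.5],[0,0,-30,0,0,0,0.5],[0,0,-30,0,0,0,0.5],[0,0,0,0,0,0,0.5]]'
python3 - <<'E'
from h import *
st();s=cam("side");t=cam("top");r=cv2.imread("pics/rel1.png").astype(float).mean(2)
hc=BAR+[0,0,-11];u,v=proj(s,hc-U*3.5+[0,0,-177.5]);x,y=int(u),int(v)
for i in range(4):
    f=cam("side")["frame"].astype(float).mean(2)
    sh=cv2.phaseCorrelate(r[y-30:y+12,x-22:x+22],f[y-30:y+12,x-22:x+22]);print(np.round(sh[0],2),round(sh[1],2))
print("apex px",proj(t,hc+[0,0,16]),proj(s,hc+[0,0,16]))
cv2.imwrite("pics/end_s.png",s["frame"]);cv2.imwrite("pics/end_t.png",t["frame"])
E
```

```text
cup base pred 245.4910472959101 221.50329511819044 hookc [246.29058496 181.4673564 ]
diff max/mean [(np.float64(5.3), np.float64(0.64)), (np.float64(6.7), np.float64(0.64)), (np.float64(5.0), np.float64(0.65)), (np.float64(5.3), np.float64(0.65)), (np.float64(5.3), np.float64(0.63))]
t: 25.28
ee_pos: [524.5, 86.4, 176.4]
orientation: [-2.853, -0.766, -0.653]
ft_force: [-0.1, 0.1, -1.1]
width: 43.9
grasp_force: 0.0
t: 26.4
ee_pos: [469.7, 53.8, 311.6]
orientation: [-2.854, -0.766, -0.661]
ft_force: [0.0, 0.1, -0.2]
width: 44.0
grasp_force: 0.0
t 26.4 ee [469.7  53.8 311.6] q [-0.07 -0.09  2.12  0.36  0.76  0.76] x [0.777 0.451 0.439] y [ 0.5   -0.866  0.003] z [ 0.381  0.217 -0.899] F [ 0.   0.1 -0.2] w 44.0 gf 0.0
[0.54 0.52] 0.64
[0.55 0.52] 0.62
[0.54 0.49] 0.61
[0.56 0.52] 0.62
apex px [254.75018698 188.12160025] [246.26303207 177.52754406]
```

```bash
python3 -m handwheel '[[0,0,-20,0,0,0,0.5],[0,0,0,0,0,0,0.5],[0,0,0,0,0,0,0.5],[0,0,0,0,0,0,0.5],[0,0,0,0,0,0,0.5],[0,0,0,0,0,0,0.5]]'
python3 - <<'E'
from h import *
s=cam("side");g=cv2.cvtColor(s["frame"],cv2.COLOR_BGR2GRAY)
hc=BAR+[0,0,-11]
w=lambda x,z:hc-U*(x*np.cos(-.27)+z*np.sin(-.27))+[0,0,-x*np.sin(-.27)+z*np.cos(-.27)]
for n,X in(("bar",BAR),("apex",w(0,16)),("end",w(16,-12)),("slv top",w(-16,-2)),("slv bot",w(-16,-54)),("rim c",w(-44,-128)),("base c",w(-44,-172))):print(n,proj(s,X).round(1))
for y in range(170,234,2):print(y,"".join("@%#*+=-. "[min(8,int(v)//26)] for v in g[y,215:285]))
E
```

```text
t: 27.45
ee_pos: [461.6, 50.1, 326.5]
orientation: [-2.853, -0.766, -0.653]
ft_force: [-0.5, 0.1, -0.6]
width: 43.8
grasp_force: 0.0
bar [246.3 178.8]
apex [247.7 177.6]
end [240.1 183.5]
slv top [251.3 182.7]
slv bot [246.7 194.9]
rim c [249.1 212.3]
base c [245.5 221.5]
170 .....---=+=--==-=+*=     -=========-                                  
172 ----===+++-...-+#%#=     -=++=++++=-                                  
174 +++++****+-..-=+++=-.    .-----====.                                  
176 *********+--..-===--.... ..---...-..                                  
178 *******+++-. .=*#*=.      ----------.                                 
180 ++++++++==-   -+++-      -=--.--...-=.                                
182 ==========-...----.     ........  .=+-                                
184 =====++**+=---=+=-.      ..      .+#*-                                
186 +=---+*##*=-------              .=##+.                                
188 =-====+##+---===-.              -*#+-                                 
190 =+**+=-+*++++++++==---..       -+#*-                                  
19
[... 846 characters left out ...]
%%%#***++++*****+++++=.              .-=----=======
216 %%#****#%@@@@%%%######****++++=++++++++=-.             .-=============
218 %%#****#%@@@%%%##**###***++++++++==+++++=.          ..--==============
220 %%#****#%%@@@%%##*##%##**+++++++++******+-.        .------=========--=
222 %%#******##%%%%##*##%%%#**++++++********+=-               .-=-====---=
224 +++****+===+#%##*###%%%%%#***+******##**+=------..         -==========
226 --+++=====--+##***######%%%%########%%*++=====----        .-==========
228 --==-----===+**++*******+*#%%%%%%%%@%#*===+++===-.        .......-----
230 ===.   ..-++*+++********+++*#%%%%%%%%#+=====..                        
232 #*+=----=+##*++**++++*****++*%%%%%%%#*=====-
```

The dipper hangs as predicted: the sleeve runs from (251,184) to (246,195), the cup is at about (248,215), and nothing is moving.

```bash
python3 -c "
from workcell import ctrl
print(ctrl.close_job())"
```

```text
the job is handed in; nothing more can be done
None
```

I turned the crown two clicks so the empty loop sits over the brass pointer, hung the dipper on it at its lean and still, and handed the job in at about 27 s; on the first approach the fingertips pressed the loop's bar with about 22 N, so I backed out and came in higher.

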